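# Tip the inlaid panel onto the press bed and run the bed home

### The job

Load the veneer press by pushing with the fingertips only, never pinching or lifting the panel: push the standing inlaid panel over near its top, towards the press, so that it comes to lie pearl side up on the cork with its whole outline inside the black line. Then push the sliding bed by its handle bar all the way home under the raised platen, gently enough that the panel stays inside the line. Leave the lever up and the things on the bench where they are.

Things in the scene. Friction and masses are not known exactly. Their poses are not given: they have to be found in the camera images.
- press: Dark cast iron veneer press, fixed, 310 mm wide (its y). Origin on the bench under the middle of its throat; -x is the loading side, where the bed slides out on two rails (80 mm either side of the middle, tops 52 mm high, ending 340 mm out). The raised platen's underside is 137 mm above the bench. Above the bed no part reaches farther out in -x than 85 mm from the origin.
- bed (a joint): Sliding bed of the press, in m: 0 is home at its stop under the platen, 0.22 fully out; starts 0.208 to 0.22. A 230 x 190 x 12 mm aluminium plate faced with a cork pad, top 70 mm above the bench. It slides level along the press's x, stays where it is left and takes about 5 N to push.
- zone (a point): Middle of the black-lined rectangle on the cork, on the cork's surface (70 mm above the bench); it travels with the bed. The rectangle is 170 mm along its x by 150 mm along its y to the outer edge of the 3 mm line, and its axes are those of the press: +x points into the press, z up.
- handle (a point): Middle of the bed's black handle bar, 58 mm above the bench, its axes those of the press: a round bar 20 mm thick, 90 mm long along the press's y, held 75 mm in front of the bed's outer end by a steel rod at each end; it travels with the bed. Push its outer side towards +x of the press; the air around and below it is free.
- panel: Brown panel 110 mm wide (y), 120 high (z), 20 thick (x), 0.2 kg, standing loose on its edge on the cork near the bed's outer end. Origin mid lower edge, z up while it stands. Its -x face, with pearl and ebony triangles, looks away from the press; the plain +x face looks to it. Pushed in its top third it tips without sliding much and falls by itself once leaning 10 degrees.
- panel_mid (a point): Middle of the panel's block: 60 mm up its z from its origin.
- foot_l (a point): Left end of the panel's lower edge (+y 55 mm), at mid thickness.
- foot_r (a point): Right end of the panel's lower edge (-y 55 mm), at mid thickness.
- top_l (a point): Left end of the panel's upper edge (+y 55 mm, 120 mm up), at mid thickness.
- top_r (a point): Right end of the panel's upper edge (-y 55 mm, 120 mm up), at mid thickness.
- lever (a joint): Long steel lever of the press with a black grip, in rad: 0 is fully up (leaning back, away from the loading side), growing as it is pulled forward and down, which lowers the platen. It turns beside the cheek on the press's +y side and starts at 0.
- burnisher: Round boxwood burnisher standing on its foot on the bench beside the bed, 44 mm across and 80 mm high. Origin under its middle. To be left alone.
- checker: Glossy red acrylic checker lying flat on the bench beside the bed, 36 mm across, 10 mm thick. Origin under its middle. To be left alone.
- hinge_a: Miniature brass hinge lying open on the bench beside the bed, 31 x 34 mm, 6 mm high at the knuckle. Origin under its middle. To be left alone.
- hinge_b: The other brass hinge of the pair, the same size, also on the bench beside the bed. Origin under its middle. To be left alone.
Things that resemble listed ones, but are neither listed nor needed, are in the scene too. Of the things like the panel, leave any that is green or orange; of the rest the smaller one is meant.

How it is judged (in metres and radians):
On the way, in this order (a step that is already met when the one before it is completed fails the run):
1. with the bed still out, the panel lies tipped over, pearl side up, wholly inside the black line (angle between panel's own x axis and vertical above 3.05 rad and height (world z) of panel_mid between 0.074 and 0.086 m and x of foot_l in the frame of zone between -0.085 and 0.085 m and y of foot_l in the frame of zone between -0.075 and 0.075 m and x of foot_r in the frame of zone between -0.085 and 0.085 m and y of foot_r in the frame of zone between -0.075 and 0.075 m and x of top_l in the frame of zone between -0.085 and 0.085 m and y of top_l in the frame of zone between -0.075 and 0.075 m and x of top_r in the frame of zone between -0.085 and 0.085 m and y of top_r in the frame of zone between -0.075 and 0.075 m and linear speed of panel below 0.02 m/s and angular speed of panel below 0.1 rad/s and value of joint bed above 0.15 m), for 0.2 s.
2. the bed is pushed fully home with the panel on it (angle between panel's own x axis and vertical above 3.05 rad and height (world z) of panel_mid between 0.074 and 0.086 m and x of foot_l in the frame of zone between -0.085 and 0.085 m and y of foot_l in the frame of zone between -0.075 and 0.075 m and x of foot_r in the frame of zone between -0.085 and 0.085 m and y of foot_r in the frame of zone between -0.075 and 0.075 m and x of top_l in the frame of zone between -0.085 and 0.085 m and y of top_l in the frame of zone between -0.075 and 0.075 m and x of top_r in the frame of zone between -0.085 and 0.085 m and y of top_r in the frame of zone between -0.075 and 0.075 m and value of joint bed below 0.005 m), for 0.2 s.
At the end, for the whole second after the job is handed in: The panel lies flat on the cork, pearl side up (within 5 degrees), at rest, all four corners inside the outer edge of the black line; the bed is within 5 mm of its home stop and the lever is still up (within 0.1 rad) (all of step 2 and linear speed of panel below 0.02 m/s and angular speed of panel below 0.1 rad/s and value of joint lever below 0.1 rad); the robot touches nothing.
It fails at once if the panel is lifted or carried (height (world z) of panel_mid above 0.142 m or (angle between panel's own x axis and vertical above 3.05 rad and height (world z) of panel_mid above 0.092 m)).
It fails at once if the panel falls off the bed (height (world z) of panel_mid below 0.06 m).
It fails at once if the panel is squeezed or pushed with more than 15 N (contact force between the fingers and panel above 15 N).
It fails at once if the lever is pulled down by more than 0.15 rad (value of joint lever above 0.15 rad).
It fails at once if the burnisher, the checker or a hinge is moved more than 15 mm (distance of any of burnisher, checker, hinge_a, hinge_b from where it was at the start of the episode above 0.015 m).
It also fails if it takes over 48 s, if anything falls off the work surface, if the arm or the gripper's body presses on something with over 40 N, if the wrist force passes 120 N, or if a joint passes its speed limit or range.

### The arm

A 7-joint arm with a two-finger parallel gripper is mounted at the origin on the work surface. World frame = base frame: x ahead of the robot, y to its left, z up, the work surface at z = 0. Lengths are in m, angles in degrees, forces in N, time in s.
With the tool pointing down it reaches from about 0.4 to 0.85 m from the base axis. Payload 10.4 kg.
Tool frame: the origin (TCP) lies midway between the tips of the shut fingers; the grasp point (between the pads) lies 19 mm behind it; z points along the fingers, y is the direction in which the jaws open and shut (so a half turn about z gives the same grasp; the last joint's range is limited). The gripper opens to 87 mm and grips with 3 to 60 N. Pads are 19 mm wide; open, the fingers measure 117 mm over their backs; the gripper's body (75 mm by 190 mm) begins 51 mm behind the grasp point.
Start: joints at [-67.643, 19.034, -3.707, 83.658, 1.238, 77.344, -5.071], TCP at [0.251, 0.573, 0.223] pointing down, gripper open.
Joint ranges: [-148.97, 148.97], [-28.65, 121.19], [-84.17, 76.75], [9.2, 138.47], [-72.65, 252.65], [3.7, 117.97], [-149.18, 149.18]. Speed limits (degrees/s): [127.2, 127.2, 159.86, 159.86, 180, 180, 180].

### API

Orientations are given as [roll, pitch, yaw] about the fixed x, y, z axes, in that order (R = Rz(yaw) Ry(pitch) Rx(roll)).
In Python, from station import robot gives the robot as it stands.
- The arm moves only by the shell command python3 -m pendant 'ROWS'. ROWS is JSON, a list that holds one entry, the list of rows, each a list of 7 numbers: the opening, from 0 (shut) to 1 (fully open), then the shift along the tool's x, y, z in m, then the turn, a rotation vector about the tool's x, y, z in units of 10 degrees (1.0 is 10 degrees). A call has 1 to 20 rows; each row is the pose to reach, as a shift and turn from the pose commanded when the call began, along the tool's axes at that moment; what a row does not reach only later rows make up. A row lasts 1/8 s, in which the tool goes at most 62.5 mm and 10.7 degrees, less where a joint would pass 70% of its speed; a pose out of reach is approached as far as the arm can. A call with a gripper value outside its range is refused whole. The fingers move at their own pace and stop on an object; the grip force is fixed at half the most. Time passes only in rows, so rows that repeat a pose let the fingers close. It gives the time, the measured TCP pose, the force and the opening at its end, in the units of the state.
- robot.read_state(): the state, without advancing time (a new reading comes with each control period).
- robot.get_image(name): name is "scene" or "top"; returns a dict with "pixels" (400x640x3 uint8, red, green, blue), "depth" (400x640 float32, m along the optical axis (not along the pixel's ray), 0 where there is no reading), "K" (3x3 intrinsics, pixels), "distortion" ([k1, k2, p1, p2, k3] as OpenCV has them; the pictures are not rectified), "camera_from_world" (4x4, takes a point from world to camera coordinates). Camera axes: x right, y down, z forward; pixel columns grow to the right and rows downward; lengths in m; the calibration is good to about 2 mm. A picture is of the moment at which its call begins.
- robot.sign_off(): hands the job in, once; it reports no verdict.
The state is a dict: "time_s": time; "joints": joint angles; "qvel": joint speeds; "tau": joint torques, N m; "ee_pos": TCP position; "tcp_rot": TCP orientation; "ft_force": force on the tool from outside, world axes, zero at the start; "wrist_torque": the same for the moment, N m; "grip_width": finger opening in m.
Only numpy, scipy, OpenCV 4.12 (cv2) and the standard library are available. Lean on these libraries where they do the work, as an engineer would, in place of code of your own. Each camera call takes 0.05 s, during which the arm holds its last target.

## Working session

There is one attempt and no reset: what is moved stays moved. The work goes in short steps, Python scripts to look and compute and a shell command to move; the robot and the scene stay as the last step left them, time stands still between calls to the robot, and variables do not carry over. Pictures are saved under pics/ and viewed, and the job is handed in when it is done.

```bash
mkdir -p pics; cat > h.py <<'E'
import numpy as np,cv2
from station import robot
def grab(n,tag):
    im=robot.get_image(n); np.savez(f'pics/{n}_{tag}.npz',**im)
    cv2.imwrite(f'pics/{n}_{tag}.png',im['pixels'][:,:,::-1]); return im
def load(n,tag): return dict(np.load(f'pics/{n}_{tag}.npz'))
def ray(im,uv):
    p=cv2.undistortPoints(np.array(uv,float).reshape(-1,1,2),im['K'],im['distortion']).reshape(-1,2)
    T=im['camera_from_world'];R=T[:3,:3];c=-R.T@T[:3,3]
    d=np.c_[p,np.ones(len(p))]@R
    return c,d
def onz(im,uv,z):
    c,d=ray(im,uv); return c+d*((z-c[2])/d[:,2])[:,None]
def dep(im,uv):
    c,d=ray(im,uv); return np.array([c+d[i]*im['depth'][int(round(v)),int(round(u))] for i,(u,v) in enumerate(uv)])
def proj(im,P):
    T=im['camera_from_world'];r,_=cv2.Rodrigues(T[:3,:3])
    return cv2.projectPoints(np.array(P,float).reshape(-1,1,3),r,T[:3,3],im['K'],im['distortion'])[0].reshape(-1,2)
E
python3 - <<'E'
from h import *
for n in('scene','top'): 
    im=grab(n,'0'); T=im['camera_from_world']; print(-T[:3,:3].T@T[:3,3])
print(robot.read_state())
E
```

```text
[0.95840694 0.3686803  0.79057258]
[ 0.35969613 -0.01986991  1.32839484]
{'time_s': 0.1, 'joints': array([-67.6427464 ,  19.06959598,  -3.70769345,  83.70021492,
         1.23664212,  77.34421274,  -5.0693565 ]), 'qvel': array([-0.01237033, -0.12602499,  0.01728791, -0.3246166 ,  0.04067686,
       -0.13268817,  0.00091332]), 'tau': array([ 1.53559391e-03, -6.24542570e+01,  2.46444385e-02, -3.90716922e+01,
       -6.13771984e-02,  3.65718605e-02,  5.38387212e-05]), 'ee_pos': array([0.25059185, 0.57218453, 0.22182814]), 'tcp_rot': array([-1.79925809e+02,  2.19565172e-03,  1.56350681e+02]), 'ft_force': array([ 0.38143031,  0.43392811, -0.20365846]), 'wrist_torque': array([-0.01649356,  0.02609924,  0.02939987]), 'grip_width': 0.08721130338494205}
```

View pics/scene_0.png

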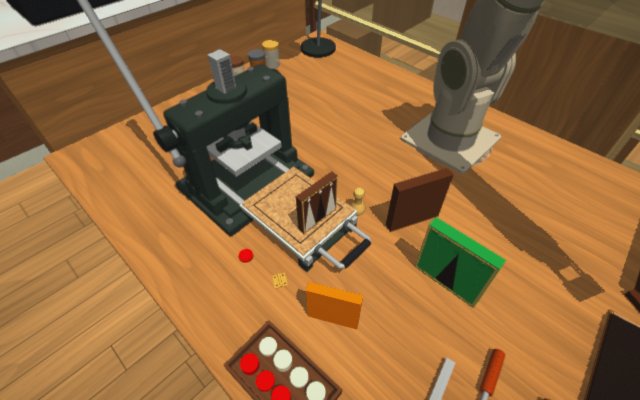

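View pics/top_0.png

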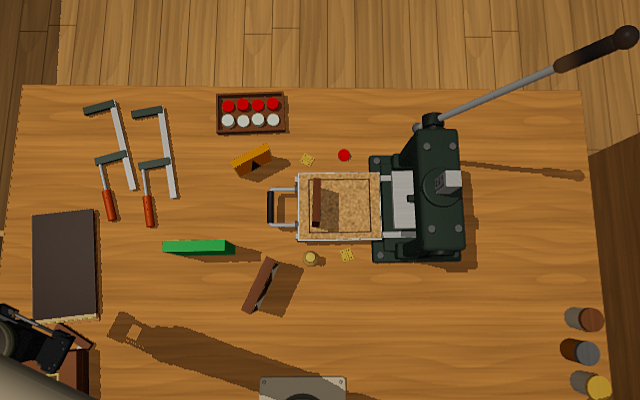

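```bash
python3 - <<'E'
from h import *
t=load('top','0');s=load('scene','0')
a=cv2.resize(t['pixels'][140:320,220:400,::-1],None,fx=3.3,fy=3.3,interpolation=cv2.INTER_CUBIC)
cv2.imwrite('pics/ct.png',a)
a=cv2.resize(s['pixels'][140:280,200:460,::-1],None,fx=3,fy=3,interpolation=cv2.INTER_CUBIC)
cv2.imwrite('pics/cs.png',a)
print(proj(t,[[0,0,0],[.5,0,0],[.5,.2,0]]))
E
```

```text
[[301.14226734 421.84170026]
 [302.75010275 234.89664141]
 [232.58211054 234.58578072]]
```

View pics/ct.png

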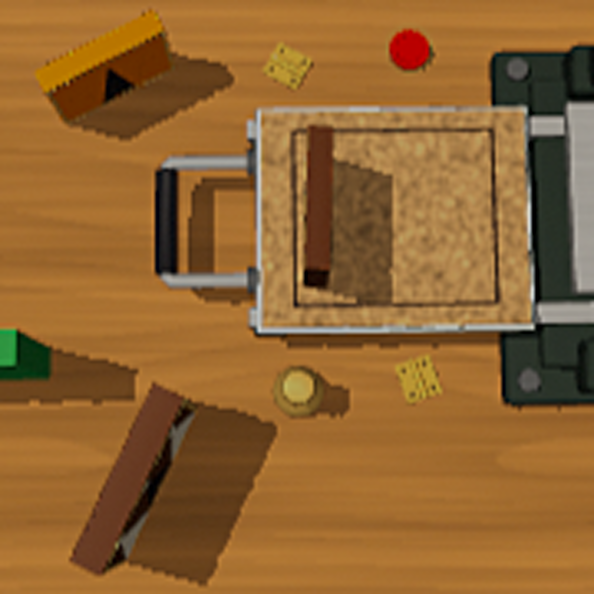

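View pics/cs.png

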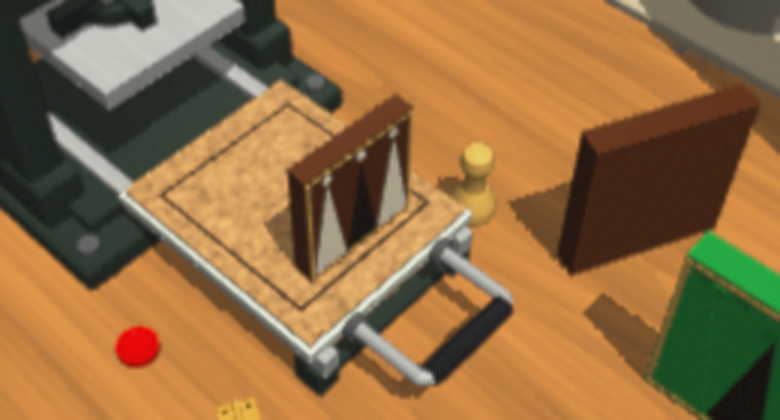

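```bash
python3 - <<'E'
from h import *
t=load('top','0')
hsv=cv2.cvtColor(t['pixels'],cv2.COLOR_RGB2HSV)
d=t['depth']
# per-pixel world z
vv,uu=np.mgrid[0:400,0:640]
uv=np.c_[uu.ravel(),vv.ravel()].astype(float)
c,D=ray(t,uv); W=(c+D*d.ravel()[:,None]).reshape(400,640,3)
roi=np.zeros((400,640),bool); roi[165:250,262:386]=1
def rect(m,z,n):
    ct,_=cv2.findContours(m.astype(np.uint8),cv2.RETR_EXTERNAL,cv2.CHAIN_APPROX_NONE)
    k=max(ct,key=cv2.contourArea); P=onz(t,k.reshape(-1,2),z)[:,:2]*1000
    r=cv2.minAreaRect(P.astype(np.float32)); print(n,len(k),r,'pix',cv2.boundingRect(k)); return r
bed=roi&(abs(W[:,:,2]-.07)<.012)
print(np.median(W[bed][:,2]))
rect(roi&(W[:,:,2]>.05)&(uu>=293),.07,'bed')
rect(roi&(W[:,:,2]>.17),.19,'paneltop'); print(np.median(W[roi&(W[:,:,2]>.17)][:,2]))
br=roi&(W[:,:,2]>.04)&(hsv[:,:,2]<75)
rect(br&(uu<280),.06,'handle')
# black line: dark vs cork within bed
for r in (190,200,215,230): print(r,[int(x) for x in t['pixels'][r,298:380].sum(1)])
E
```

```text
0.06925038289943908
bed 348 ((571.01806640625, -101.16685485839844), (189.2373809814453, 255.5172119140625), 0.41775113344192505) pix (293, 173, 93, 69)
paneltop 102 ((567.5655517578125, -36.220924377441406), (111.22512817382812, 22.300003051757812), 0.28829729557037354) pix (312, 178, 10, 45)
0.189894746487542
handle 73 ((572.0067749023438, 90.0876235961914), (86.87653350830078, 16.60483741760254), 1.1562620401382446) pix (267, 191, 7, 32)
190 [602, 430, 383, 367, 359, 366, 366, 362, 378, 393, 219, 176, 390, 393, 403, 159, 161, 169, 166, 163, 161, 162, 174, 221, 217, 197, 205, 226, 199, 179, 198, 333, 348, 363, 348, 393, 425, 403, 395, 391, 396, 373, 368, 357, 357, 356, 363, 367, 364, 375, 379, 383, 386, 392, 387, 351, 326, 344, 372, 394, 395, 392, 391, 391, 398, 387, 373, 366, 376, 378, 382, 114, 431, 408, 417, 409, 362, 345, 350, 358, 344, 273]
200 [594, 405, 368, 383, 408, 425, 414, 408, 395, 382, 269, 153, 350, 337, 298, 165, 161, 173, 171, 161, 160, 150, 162, 208, 216, 239, 231, 211, 214, 249, 251, 226, 218, 227, 213, 220, 232, 251, 247, 242, 240, 413, 389, 333, 348, 387, 396, 
[... 304 characters left out ...]
 228, 220, 227, 242, 207, 203, 203, 215, 239, 247, 247, 241, 225, 222, 226, 217, 363, 377, 370, 372, 397, 402, 397, 375, 368, 360, 348, 330, 331, 378, 390, 399, 414, 384, 363, 396, 406, 390, 368, 376, 348, 362, 386, 369, 361, 368, 262, 123, 430, 414, 376, 381, 369, 367, 373, 387, 380]
230 [599, 445, 372, 382, 376, 404, 391, 380, 375, 380, 384, 114, 385, 338, 354, 393, 402, 387, 375, 358, 382, 402, 386, 377, 416, 423, 315, 340, 344, 328, 182, 185, 203, 206, 210, 210, 228, 242, 242, 228, 253, 415, 401, 389, 360, 376, 402, 383, 398, 393, 392, 413, 415, 386, 373, 395, 375, 387, 411, 386, 331, 345, 386, 365, 376, 396, 386, 380, 366, 347, 367, 379, 105, 214, 378, 403, 372, 351, 349, 336, 346, 369]
```

```bash
python3 - <<'E'
from h import *
t=load('top','0')
g=255*3-t['pixels'].astype(float).sum(2)
def cen(vals,lo):
    w=np.clip(vals-480,0,None); return lo+(w*np.arange(len(vals))).sum()/w.sum()
L=[[cen(g[v,305:313],305),v] for v in range(183,229,2)]
R=[[cen(g[v,366:375],366),v] for v in range(183,229,2)]
T=[[u,cen(g[175:184,u],175)] for u in range(326,368,2)]
B=[[u,cen(g[227:236,u],227)] for u in [*range(312,320,2),*range(342,368,2)]]
ln={}
for n,p in zip('LRTB',(L,R,T,B)):
    P=onz(t,p,.07)[:,:2]; f=cv2.fitLine(P.astype(np.float32),cv2.DIST_HUBER,0,1e-4,1e-4).ravel()
    ln[n]=f; print(n,np.degrees(np.arctan2(f[1],f[0])),f[2:]*1000)
def X(a,b):
    A=np.c_[a[:2],-b[:2]]; s=np.linalg.solve(A,b[2:]-a[2:]); return a[2:]+s[0]*a[:2]
C=np.array([X(ln[a],ln[b]) for a,b in('LT','RT','RB','LB')])*1000
print(C, C.mean(0),np.linalg.norm(C-np.roll(C,1,0),axis=1))
# panel top corners + foot check in scene
s=load('scene','0')
print(proj(s,[[.623,-.036,.19],[.512,-.036,.19],[.572,.09,.058],[*C.mean(0)/1000,.07]]))
E
```

```text
L 3.5758061 [578.416    -18.276104]
R 0.70360905 [ 596.62634 -183.41116]
T -89.598595 [ 648.6602  -119.13703]
B -89.07806 [ 501.41537 -116.32898]
[[ 647.92316   -13.932548]
 [ 649.106    -182.76666 ]
 [ 502.51346  -184.56696 ]
 [ 499.91644   -23.181602]] [ 574.86475  -101.111946] [148.29543 168.83826 146.6036  161.40623]
[[297.43157483 198.31372427]
 [333.42926187 171.81316025]
 [354.27270878 253.27474758]
 [296.20187613 205.7114903 ]]
```

```bash
python3 - <<'E'
from h import *
from scipy.spatial.transform import Rotation as Ro
t=load('top','0'); d=t['depth']
vv,uu=np.mgrid[0:400,0:640]
c,D=ray(t,np.c_[uu.ravel(),vv.ravel()].astype(float)); W=(c+D*d.ravel()[:,None]).reshape(400,640,3)
for n,(a,b,e,f) in dict(brown=(235,310,255,315),green=(155,240,235,260),orange=(225,275,140,185),press=(365,470,110,265),burn=(300,322,245,270)).items():
    w=W[e:f,a:b].reshape(-1,3); hi=w[w[:,2]>w[:,2].max()-.015]; print(n,w[:,2].max().round(3),hi.min(0).round(3),hi.max(0).round(3))
st=robot.read_state(); R=Ro.from_euler('xyz',st['tcp_rot'],degrees=True)
tgt=np.array([.568,.05,.223]); print(R.inv().apply(tgt-st['ee_pos']))
print((R.inv()*Ro.from_euler('xyz',[180,0,90],degrees=True)).as_rotvec(degrees=True)/10)
g=255*3-t['pixels'].astype(float).sum(2)
L=[]
for v in range(183,229,2):
    w=np.clip(g[v,306:312]-440,0,None); L.append([306+(w*np.arange(6)).sum()/w.sum(),v])
P=onz(t,L,.07)*1000; print(P[::4,:2].round(1), np.polyfit(P[:,0],P[:,1],1))
E
```

```text
brown 1.328 [ 0.36  -0.02   1.328] [ 0.36  -0.02   1.328]
green 1.328 [ 0.36  -0.02   1.328] [ 0.36  -0.02   1.328]
orange 1.328 [ 0.36  -0.02   1.328] [ 0.36  -0.02   1.328]
press 1.328 [ 0.36  -0.02   1.328] [ 0.36  -0.02   1.328]
burn 1.328 [ 0.36  -0.02   1.328] [ 0.36  -0.02   1.328]
[-0.50021944 -0.35100714 -0.00069818]
[-6.44371032e-03  4.49026233e-03  6.63506700e+00]
[[636.6 -15.3]
 [614.  -16. ]
 [591.6 -16.6]
 [569.3 -17.4]
 [547.2 -17.3]
 [525.2 -17.8]] [ 2.25502768e-02 -2.97563744e+01]
```

```bash
python3 - <<'E'
from h import *
t=load('top','0'); d=t['depth']
vv,uu=np.mgrid[0:400,0:640]
c,D=ray(t,np.c_[uu.ravel(),vv.ravel()].astype(float)); W=(c+D*d.ravel()[:,None]).reshape(400,640,3)
for n,(a,b,e,f) in dict(brown=(235,310,255,315),green=(155,240,235,260),orange=(225,275,140,185),press=(365,470,110,265),burn=(300,322,245,270)).items():
    w=W[e:f,a:b].reshape(-1,3); w=w[d[e:f,a:b].ravel()>0]; hi=w[w[:,2]>w[:,2].max()-.015]; print(n,w[:,2].max().round(3),hi.min(0).round(3),hi.max(0).round(3))
E
```

```text
brown 0.164 [0.289 0.066 0.15 ] [0.428 0.147 0.164]
green 0.175 [0.438 0.191 0.16 ] [0.469 0.346 0.175]
orange 0.126 [0.667 0.091 0.112] [0.736 0.194 0.126]
press 0.397 [ 0.56  -0.335  0.382] [ 0.594 -0.297  0.397]
burn 0.085 [ 0.42  -0.034  0.071] [ 0.446 -0.008  0.085]
```

```bash
python3 -m pendant '[[[0,-0.025,-0.018,-0.01,0,0,0.33],[0,-0.06,-0.042,-0.01,0,0,0.8],[0,-0.1,-0.07,-0.01,0,0,1.33],[0,-0.14,-0.098,-0.01,0,0,1.86],[0,-0.18,-0.126,-0.01,0,0,2.39],[0,-0.22,-0.154,-0.01,0,0,2.92],[0,-0.26,-0.182,-0.01,0,0,3.45],[0,-0.3,-0.21,-0.01,0,0,3.98],[0,-0.34,-0.238,-0.01,0,0,4.51],[0,-0.38,-0.266,-0.01,0,0,5.04],[0,-0.42,-0.294,-0.01,0,0,5.57],[0,-0.45,-0.315,-0.01,0,0,5.97],[0,-0.475,-0.333,-0.01,0,0,6.3],[0,-0.492,-0.345,-0.01,0,0,6.53],[0,-0.5,-0.351,-0.01,0,0,6.635],[0,-0.5,-0.351,-0.01,0,0,6.635],[0,-0.5,-0.351,-0.01,0,0,6.635]]]'
```

```text
time_s: 2.22
ee_pos: [0.5676, 0.0517, 0.2325]
tcp_rot: [-180.0, -0.0, 90.1]
ft_force: [-0.2, -0.8, 0.8]
grip_width: 0.0004
```

```bash
python3 -m pendant '[[[0,0,0,0.02,0,0,0],[0,0,0,0.045,0,0,0],[0,0,0,0.06,0,0,0],[0,-0.015,0,0.06,0,0,0],[0,-0.03,0,0.06,0,0,0],[0,-0.042,0,0.06,0,0,0],[0,-0.048,0,0.06,0,0,0],[0,-0.048,0,0.06,0,0,0]]]'; python3 - <<'E'
from h import *
for n in('scene','top'):
    im=grab(n,'1')
s=load('scene','1');a=cv2.resize(s['pixels'][100:280,200:460,::-1],None,fx=3,fy=3,interpolation=cv2.INTER_CUBIC);cv2.imwrite('pics/cs1.png',a)
E
```

```text
time_s: 3.22
ee_pos: [0.568, 0.0019, 0.1728]
tcp_rot: [180.0, -0.0, 89.9]
ft_force: [-0.8, -0.5, 0.7]
grip_width: 0.0007
```

View pics/cs1.png

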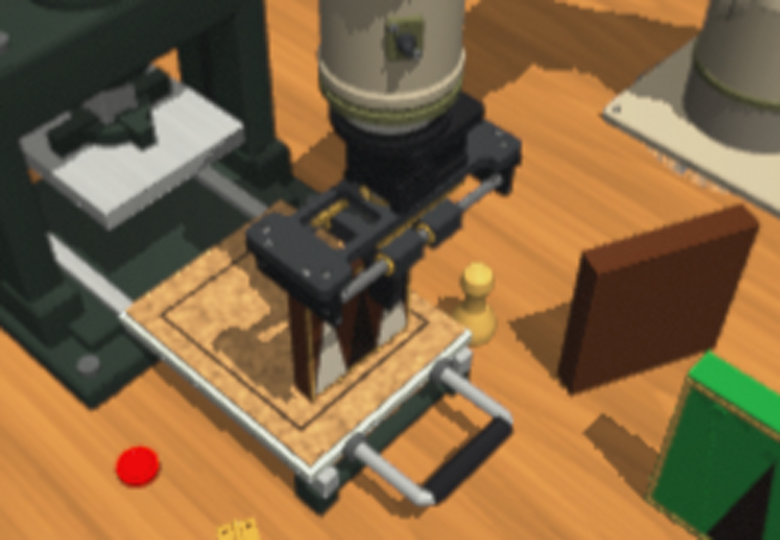

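The closed fingers hang in front of the pearl face, centred, about 18 mm short of contact. Now a slow push.

```bash
python3 -m pendant '[[[0,-0.004,0,0,0,0,0],[0,-0.008,0,0,0,0,0],[0,-0.011,0,0,0,0,0],[0,-0.013,0,0,0,0,0],[0,-0.015,0,0,0,0,0],[0,-0.017,0,0,0,0,0],[0,-0.019,0,0,0,0,0],[0,-0.021,0,0,0,0,0],[0,-0.023,0,0,0,0,0],[0,-0.025,0,0,0,0,0],[0,-0.027,0,0,0,0,0],[0,-0.029,0,0,0,0,0]]]'; python3 - <<'E'
from h import *
s=grab('scene','2');a=cv2.resize(s['pixels'][100:280,200:460,::-1],None,fx=3,fy=3,interpolation=cv2.INTER_CUBIC);cv2.imwrite('pics/cs2.png',a)
E
```

```text
time_s: 4.82
ee_pos: [0.5679, -0.0267, 0.1725]
tcp_rot: [180.0, -0.0, 90.0]
ft_force: [-0.0, -0.2, -0.1]
grip_width: 0.0006
```

View pics/cs2.png

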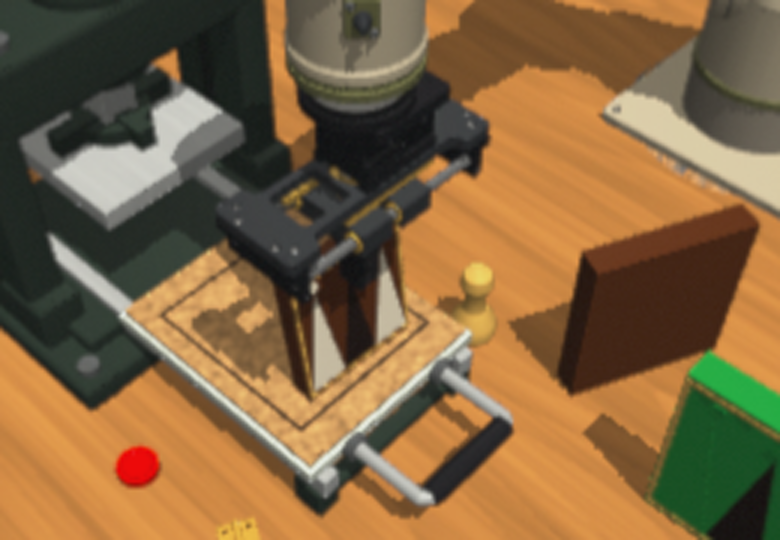

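The panel (crop about 340,330) is leaning toward the press and its foot hasn't slid. I'll keep pushing.

```bash
python3 -m pendant '[[[0,-0.002,0,0,0,0,0],[0,-0.004,0,0,0,0,0],[0,-0.006,0,0,0,0,0],[0,-0.008,0,0,0,0,0],[0,-0.01,0,0,0,0,0],[0,-0.012,0,0,0,0,0],[0,-0.014,0,0,0,0,0],[0,-0.014,0,0,0,0,0],[0,-0.014,0,0,0,0,0],[0,-0.014,0,0,0,0,0]]]'; python3 - <<'E'
from h import *
s=grab('scene','3');a=cv2.resize(s['pixels'][100:280,200:460,::-1],None,fx=3,fy=3,interpolation=cv2.INTER_CUBIC);cv2.imwrite('pics/cs3.png',a)
E
```

```text
time_s: 6.12
ee_pos: [0.5679, -0.0405, 0.1725]
tcp_rot: [-180.0, -0.0, 90.0]
ft_force: [0.0, -0.6, 0.3]
grip_width: 0.0004
```

View pics/cs3.png

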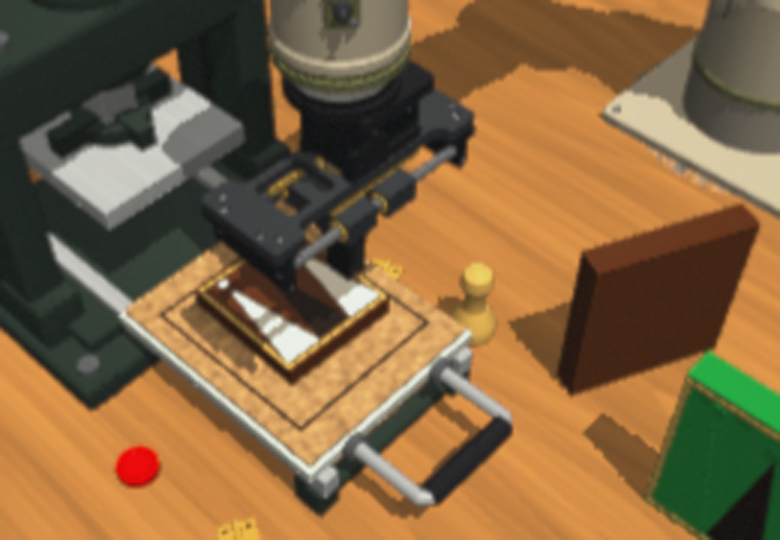

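It has fallen pearl side up, with its foot edge at about crop (340,340). I'll back away at this height and measure.

```bash
python3 -m pendant '[[[0,0.01,0,0,0,0,0],[0,0.035,0,0,0,0,0],[0,0.07,0,0,0,0,0],[0,0.11,0,0,0,0,0],[0,0.145,0,0,0,0,0],[0,0.165,0,0,0,0,0],[0,0.175,0,0,0,0,0],[0,0.175,0,0,0,0,0]]]'; python3 - <<'E'
from h import *
for n in('scene','top'): im=grab(n,'4')
t=load('top','4')
a=cv2.resize(t['pixels'][150:270,250:410,::-1],None,fx=5,fy=5,interpolation=cv2.INTER_CUBIC);cv2.imwrite('pics/ct4.png',a)
s=load('scene','4');a=cv2.resize(s['pixels'][100:280,200:460,::-1],None,fx=3,fy=3,interpolation=cv2.INTER_CUBIC);cv2.imwrite('pics/cs4.png',a)
E
```

```text
time_s: 7.18
ee_pos: [0.568, 0.1341, 0.1725]
tcp_rot: [-180.0, 0.0, 90.0]
ft_force: [-0.2, -0.4, -0.3]
grip_width: 0.0005
```

View pics/ct4.png

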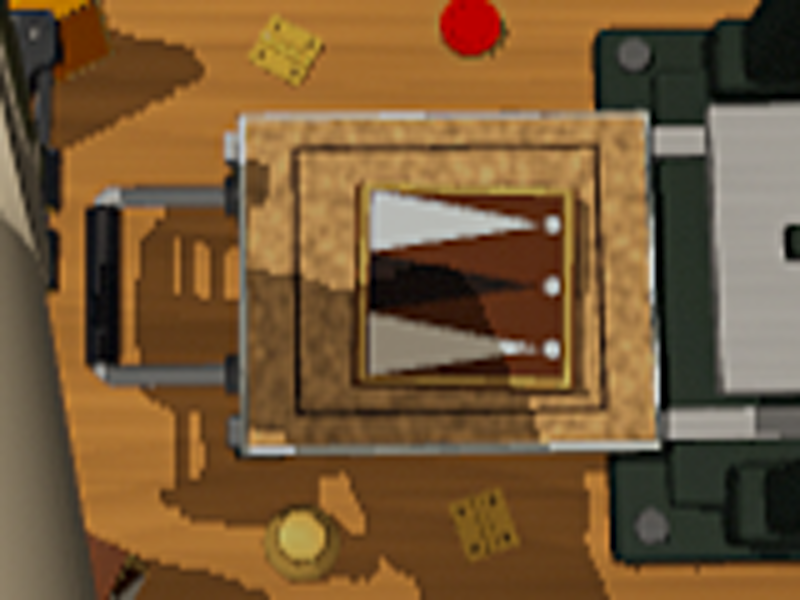

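View pics/cs4.png

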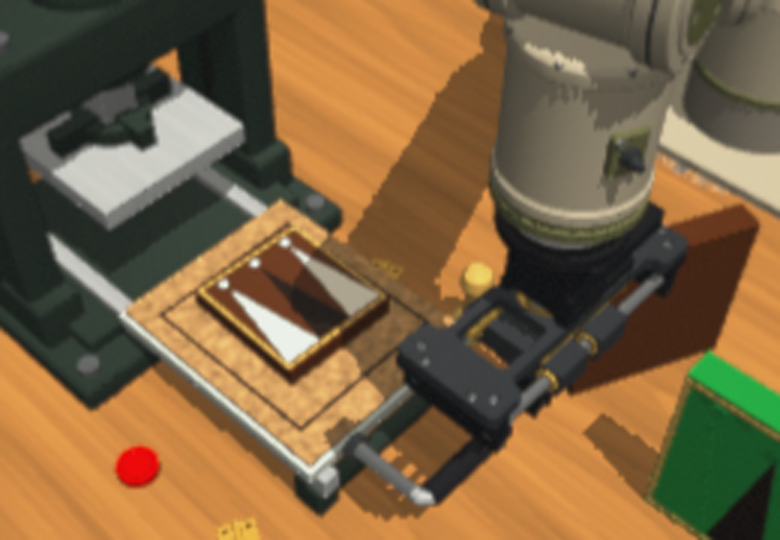

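```bash
python3 - <<'E'
from h import *
t=load('top','4')
print(onz(t,[(250+365/5,150+188/5),(250+575/5,150+193/5),(250+570/5,150+388/5),(250+362/5,150+383/5)],.09).round(4))
print(dep(t,[(340,200),(350,215),(345,190)]).round(4))
print(onz(t,[(250+295/5,150+147/5),(250+602/5,150+147/5),(250+606/5,150+411/5),(250+297/5,150+411/5)],.07).round(4))
E
python3 -m pendant '[[[0,-0.003,-0.003,0.02,0,0,0],[0,-0.006,-0.005,0.05,0,0,0],[0,-0.01,-0.005,0.08,0,0,0],[0,-0.012,-0.005,0.105,0,0,0],[0,-0.012,-0.005,0.12,0,0,0],[0,-0.012,-0.005,0.127,0,0,0],[0,-0.012,-0.005,0.127,0,0,0]]]'
```

```text
[[ 0.6197 -0.0553  0.09  ]
 [ 0.6176 -0.1697  0.09  ]
 [ 0.5108 -0.1653  0.09  ]
 [ 0.513  -0.0537  0.09  ]]
[[ 0.5854 -0.1012  0.0913]
 [ 0.5453 -0.1284  0.0866]
 [ 0.6135 -0.1152  0.0893]]
[[ 0.6468 -0.017   0.07  ]
 [ 0.648  -0.1875  0.07  ]
 [ 0.5008 -0.1871  0.07  ]
 [ 0.5    -0.019   0.07  ]]
time_s: 8.15
ee_pos: [0.5631, 0.1223, 0.0458]
tcp_rot: [180.0, -0.0, 90.0]
ft_force: [1.1, 0.0, -0.4]
grip_width: 0.0008
```

```bash
python3 -m pendant '[[[0,-0.004,0,0,0,0,0],[0,-0.007,0,0,0,0,0],[0,-0.009,0,0,0,0,0],[0,-0.011,0,0,0,0,0],[0,-0.013,0,0,0,0,0],[0,-0.015,0,0,0,0,0],[0,-0.017,0,0,0,0,0],[0,-0.019,0,0,0,0,0],[0,-0.022,0,0,0,0,0],[0,-0.025,0,0,0,0,0],[0,-0.029,0,0,0,0,0],[0,-0.033,0,0,0,0,0],[0,-0.037,0,0,0,0,0],[0,-0.041,0,0,0,0,0],[0,-0.045,0,0,0,0,0],[0,-0.049,0,0,0,0,0],[0,-0.053,0,0,0,0,0],[0,-0.056,0,0,0,0,0],[0,-0.058,0,0,0,0,0],[0,-0.06,0,0,0,0,0]]]'; python3 - <<'E'
from h import *
t=grab('top','5');a=cv2.resize(t['pixels'][150:270,250:410,::-1],None,fx=5,fy=5,interpolation=cv2.INTER_CUBIC);cv2.imwrite('pics/ct5.png',a)
E
```

```text
time_s: 10.65
ee_pos: [0.563, 0.0624, 0.0456]
tcp_rot: [180.0, -0.0, 90.0]
ft_force: [2.8, 4.0, 1.1]
grip_width: 0.0006
```

View pics/ct5.png

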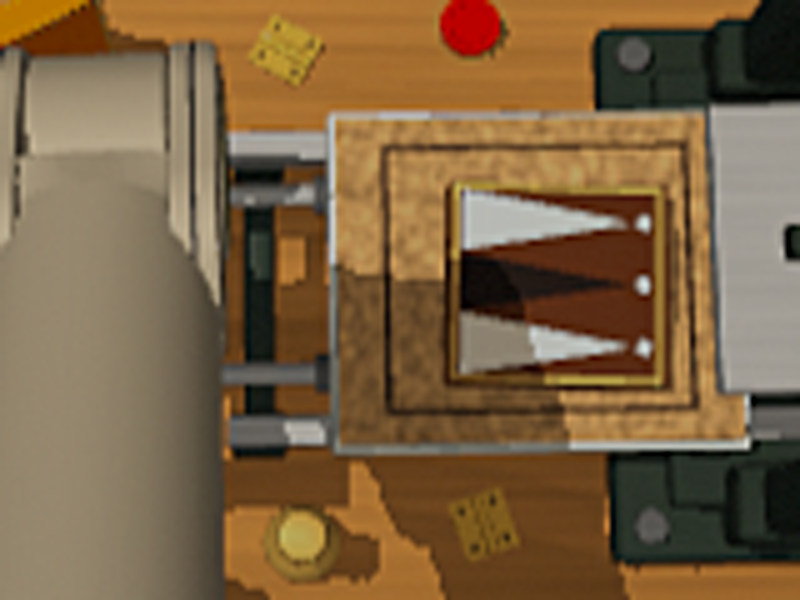

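The bed has moved about 49 mm (its outer edge went from crop x 243 to 332), and the panel sits still inside the line. I'll continue.

```bash
python3 -m pendant '[[[0,-0.002,0,0,0,0,0],[0,-0.005,0,0,0,0,0],[0,-0.009,0,0,0,0,0],[0,-0.014,0,0,0,0,0],[0,-0.02,0,0,0,0,0],[0,-0.026,0,0,0,0,0],[0,-0.032,0,0,0,0,0],[0,-0.038,0,0,0,0,0],[0,-0.044,0,0,0,0,0],[0,-0.05,0,0,0,0,0],[0,-0.056,0,0,0,0,0],[0,-0.062,0,0,0,0,0],[0,-0.068,0,0,0,0,0],[0,-0.074,0,0,0,0,0],[0,-0.08,0,0,0,0,0],[0,-0.086,0,0,0,0,0],[0,-0.091,0,0,0,0,0],[0,-0.095,0,0,0,0,0],[0,-0.098,0,0,0,0,0],[0,-0.1,0,0,0,0,0]]]'; python3 - <<'E'
from h import *
t=grab('top','6');a=cv2.resize(t['pixels'][150:270,250:410,::-1],None,fx=5,fy=5,interpolation=cv2.INTER_CUBIC);cv2.imwrite('pics/ct6.png',a)
E
```

```text
time_s: 13.2
ee_pos: [0.5628, -0.0375, 0.0454]
tcp_rot: [-180.0, -0.0, 90.0]
ft_force: [3.4, 5.0, 0.0]
grip_width: 0.0009
```

View pics/ct6.png

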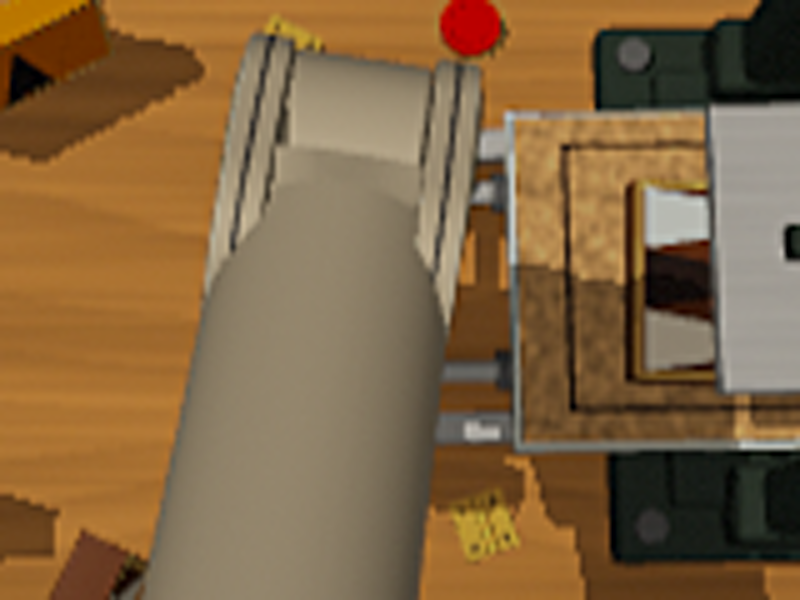

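```bash
python3 -m pendant '[[[0,-0.002,0,0,0,0,0],[0,-0.005,0,0,0,0,0],[0,-0.009,0,0,0,0,0],[0,-0.013,0,0,0,0,0],[0,-0.018,0,0,0,0,0],[0,-0.023,0,0,0,0,0],[0,-0.028,0,0,0,0,0],[0,-0.033,0,0,0,0,0],[0,-0.038,0,0,0,0,0],[0,-0.042,0,0,0,0,0],[0,-0.046,0,0,0,0,0],[0,-0.049,0,0,0,0,0],[0,-0.051,0,0,0,0,0],[0,-0.053,0,0,0,0,0],[0,-0.054,0,0,0,0,0]]]'
```

```text
time_s: 15.12
ee_pos: [0.5628, -0.0916, 0.0454]
tcp_rot: [-180.0, -0.0, 90.0]
ft_force: [2.5, 3.9, -1.1]
grip_width: 0.0005
```

```bash
python3 -m pendant '[[[0,-0.001,0,0,0,0,0],[0,-0.002,0,0,0,0,0],[0,-0.003,0,0,0,0,0],[0,-0.004,0,0,0,0,0],[0,-0.005,0,0,0,0,0],[0,-0.006,0,0,0,0,0]]]'
```

```text
time_s: 15.88
ee_pos: [0.5629, -0.0976, 0.0455]
tcp_rot: [-180.0, -0.0, 90.0]
ft_force: [2.6, 3.8, -1.0]
grip_width: 0.0001
```

```bash
python3 -m pendant '[[[0,-0.001,0,0,0,0,0],[0,-0.002,0,0,0,0,0],[0,-0.003,0,0,0,0,0],[0,-0.004,0,0,0,0,0]]]'; python3 - <<'E'
from h import *
s=grab('scene','7');t=grab('top','7');a=cv2.resize(s['pixels'][80:260,140:400,::-1],None,fx=3,fy=3,interpolation=cv2.INTER_CUBIC);cv2.imwrite('pics/cs7.png',a)
E
```

```text
time_s: 16.38
ee_pos: [0.5629, -0.1016, 0.0455]
tcp_rot: [-180.0, -0.0, 90.0]
ft_force: [3.1, 3.1, -1.1]
grip_width: 0.0004
```

View pics/cs7.png

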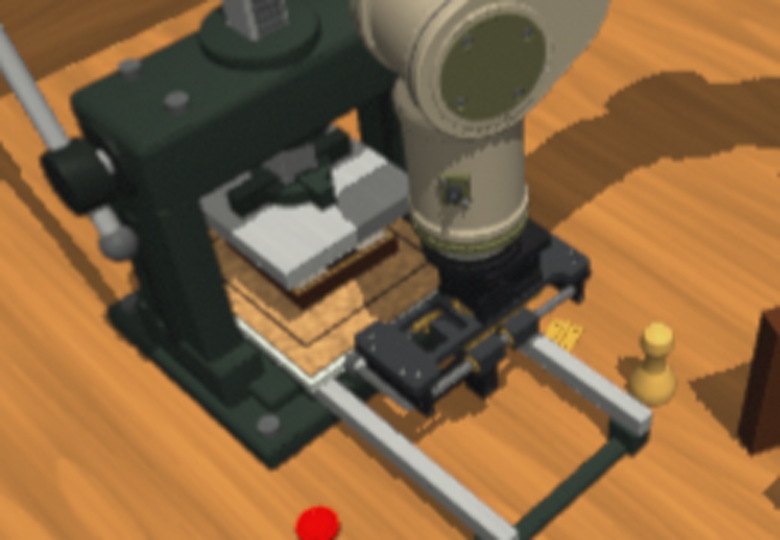

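The panel is under the raised platen with its foot edge at crop (350,270), and the burnisher and checker look undisturbed. I'll creep forward until I feel the stop.

```bash
python3 -m pendant '[[[0,-0.001,0,0,0,0,0],[0,-0.002,0,0,0,0,0],[0,-0.003,0,0,0,0,0]]]'
```

```text
time_s: 16.85
ee_pos: [0.5629, -0.1046, 0.0455]
tcp_rot: [-180.0, -0.0, 90.0]
ft_force: [3.0, 4.0, -0.7]
grip_width: 0.0006
```

```bash
python3 -m pendant '[[[0,-0.001,0,0,0,0,0],[0,-0.002,0,0,0,0,0]]]'
```

```text
time_s: 17.1
ee_pos: [0.5629, -0.1053, 0.0455]
tcp_rot: [-180.0, -0.1, 90.0]
ft_force: [1.9, 9.7, 1.0]
grip_width: 0.0008
```

```bash
python3 -m pendant '[[[0,-0.001,0,0,0,0,0],[0,-0.002,0,0,0,0,0]]]'
```

```text
time_s: 17.35
ee_pos: [0.5629, -0.1055, 0.0455]
tcp_rot: [-180.0, -0.2, 90.1]
ft_force: [0.4, 15.6, 2.3]
grip_width: 0.0006
```

The force rises (4 → 9.7 → 15.6 N) while the tool stays put at y = -0.105, so the bed is at its stop; 215 mm of travel fits. I'll back off.

```bash
python3 -m pendant '[[[0,0.004,0,0,0,0,0],[0,0.01,0,0,0,0,0],[0,0.03,0,0,0,0,0],[0,0.06,0,0,0,0,0],[0,0.09,0,-0.02,0,0,0],[0,0.12,0,-0.06,0,0,0],[0,0.15,0,-0.1,0,0,0],[0,0.19,0,-0.14,0,0,0],[0,0.23,0,-0.17,0,0,0],[0,0.27,0,-0.18,0,0,0],[0,0.29,0,-0.18,0,0,0],[0,0.3,0,-0.18,0,0,0],[0,0.3,0,-0.18,0,0,0]]]'; python3 - <<'E'
from h import *
s=grab('scene','8');t=grab('top','8')
a=cv2.resize(s['pixels'][60:290,130:410,::-1],None,fx=2.6,fy=2.6,interpolation=cv2.INTER_CUBIC);cv2.imwrite('pics/cs8.png',a)
a=cv2.resize(t['pixels'][140:270,250:470,::-1],None,fx=3.6,fy=3.6,interpolation=cv2.INTER_CUBIC);cv2.imwrite('pics/ct8.png',a)
E
```

```text
time_s: 18.98
ee_pos: [0.5628, 0.1904, 0.2246]
tcp_rot: [-179.9, 0.1, 90.0]
ft_force: [1.0, 0.5, 0.9]
grip_width: 0.0001
```

View pics/cs8.png

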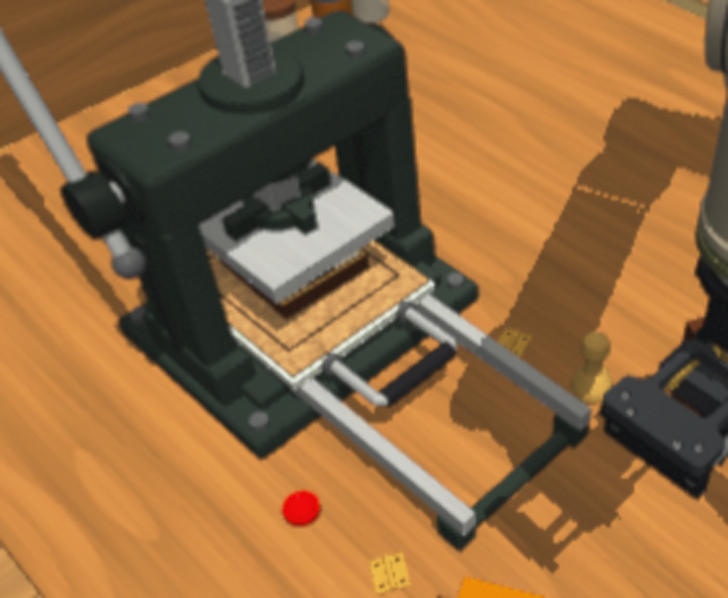

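View pics/ct8.png

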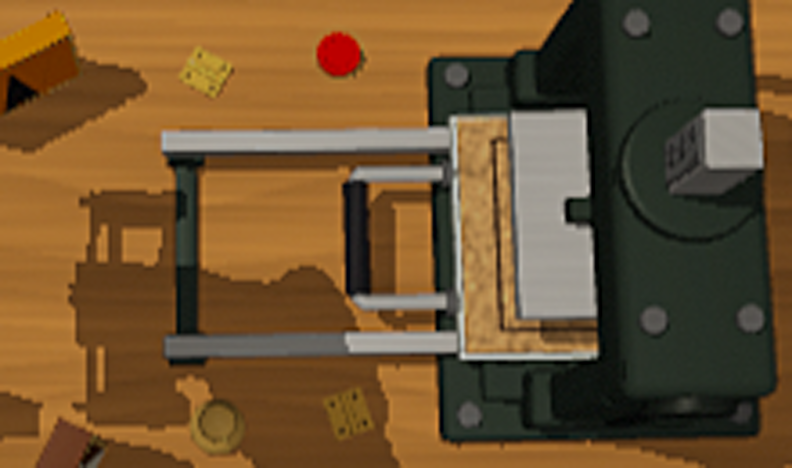

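```bash
python3 - <<'E'
from h import *
t=load('top','8');s=load('scene','8')
f=3.6
print('handle',onz(t,[(250+357/f,140+238/f)],.06), 'railend',onz(t,[(250+162/f,140+142/f),(250+165/f,140+346/f)],.052),'bed edge',onz(t,[(250+452/f,140+238/f)],.07))
# scene: panel foot edge upper ~; front line
g=2.6
print('line front',onz(s,[(130+289/g,60+349/g),(130+399/g,60+274/g)],.07),'panel foot bottom',onz(s,[(130+288/g,60+314/g),(130+370/g,60+260/g)],.07))
# things: compare before/after
for n in('top',):
    a=load(n,'0');b=load(n,'8')
    for nm,(u,v,w,h) in dict(burn=(302,248,18,20),checker=(335,147,18,18),ha=(298,150,18,18),hb=(338,245,18,18),lever=(440,20,200,100)).items():
        def cen(im):
            q=cv2.cvtColor(im['pixels'],cv2.COLOR_RGB2HSV)[v:v+h,u:u+w].astype(int)
            m=(q[:,:,1]>200)&(q[:,:,0]<5) if nm=='checker' else (q[:,:,0]>=20)&(q[:,:,0]<32)
            y,x=np.nonzero(m); return (x.mean().round(2)+u,y.mean().round(2)+v,len(x)) if len(x) else None
        print(nm,cen(a),cen(b), np.abs(a['pixels'][v:v+h,u:u+w].astype(int)-b['pixels'][v:v+h,u:u+w]).mean().round(2))
E
```

```text
handle [[ 0.57410556 -0.12861027  0.06      ]] railend [[0.65051532 0.02231832 0.052     ]
 [0.49108036 0.01817683 0.052     ]] bed edge [[ 0.57283007 -0.20042312  0.07      ]]
line front [[ 0.6476167  -0.23021607  0.07      ]
 [ 0.50084603 -0.23232382  0.07      ]] panel foot bottom [[ 0.61902631 -0.26928164  0.07      ]
 [ 0.50827318 -0.27074193  0.07      ]]
burn (np.float64(308.97), np.float64(257.63), 103) (np.float64(307.68), np.float64(260.11), 38) 20.95
checker (np.float64(343.51), np.float64(154.73), 107) (np.float64(343.57), np.float64(154.72), 106) 1.42
ha (np.float64(306.71), np.float64(159.5), 119) (np.float64(306.68), np.float64(159.54), 120) 1.7
hb (np.float64(346.31), np.float64(254.33), 127) (np.float64(344.82), np.float64(254.36), 11) 42.39
lever (np.float64(498.03), np.float64(92.4), 420) (np.float64(498.31), np.float64(92.32), 429) 1.65
```

```bash
python3 -c "
from station import robot
print(robot.sign_off())"
```

```text
the job is handed in; nothing more can be done
None
```

I loaded the press and handed the job in at about 19 s of the 48 s allowed; `sign_off` gives no verdict. I pushed the panel over near its top with the shut fingertips, and it fell pearl side up inside the line. I then pushed the bed home by its handle bar, stopping when the force rose to about 16 N against the stop, and drew the arm clear.

**Bed:** it travelled about 215 mm. The handle ended 149 mm from the rail ends, against 150 mm worked out from the given sizes, taking the bed as centred under the press at home.

**Panel:** its foot edge was still about 38 mm behind the front line after the push, the same as when it fell. Its top-edge margin of about 15 mm was measured before the push. After that the platen hid that edge, so the end figure relies on the foot edge not having moved.

**Lever and bench things:** the lever, checker and one hinge had not moved in the before/after pictures. The burnisher and the other hinge lay in the arm's shadow in the last picture, so the colour check failed for them. By eye they were where they started.

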